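# Lock away a retained sample

## Robot

A 6-joint arm with a two-finger parallel gripper is mounted at the origin on the work surface. World frame = base frame: x ahead of the robot, y to its left, z up, the work surface at z = 0. Lengths are in m, angles in degrees, forces in N, time in s.
With the tool pointing down it reaches from about 0.2 to 0.875 m from the base axis. Payload 3.4 kg.
Tool frame: the origin (TCP) lies at the centre of the arm's flange, where the gripper is bolted on; the fingertips stand 199 mm ahead of it and the grasp point (between the pads) lies robot.pinch_z ahead of it (robot.pinch_z is the distance from the TCP to the grasp point, in m); z points along the fingers, y is the line along which they close (so a half turn about z gives the same grasp; the last joint's range is limited). The gripper opens to 94 mm and grips with 3 to 60 N. Pads are 16 mm wide; open, the fingers measure 119 mm over their backs; the gripper's body (75 mm by 177 mm) begins 78 mm behind the grasp point.
Start: joints at [-78.209, 15.808, 86.224, -0, 77.962, -6.933], TCP at [0.185, -0.545, 0.405] pointing down, gripper open.
Joint ranges: [-165.64, 165.64], [-43.16, 119.46], [12.63, 154.43], [-67.54, 247.53], [6.08, 155.33], [-154.97, 154.97]. Speed limits (degrees/s): [147.25, 147.25, 180, 180, 180, 180].

## Interface

Orientations are given as [roll, pitch, yaw] about the fixed x, y, z axes, in that order (R = Rz(yaw) Ry(pitch) Rx(roll)).
In Python, from station import monitor, eyes, hand_in, spotter, robot gives the robot as it stands.
- The arm moves only by the tool jog_arm, never from a script. Its argument "targets" is a list that holds one entry, the list of rows, each a list of 7 numbers: the turn, a rotation vector about the tool's x, y, z in rad, then the shift along the tool's x, y, z in cm, then the finger opening in cm, from 0 to 9.4. A call has 1 to 12 rows; each row is the pose to reach, as a shift and turn from the pose commanded when the call began, along the tool's axes at that moment; what a row does not reach only later rows make up. A row lasts 1/10 s, in which the tool goes at most 50 mm and 8.59 degrees, less where a joint would pass 70% of its speed; a pose out of reach is approached as far as the arm can. A call with a gripper value outside its range is refused whole. The fingers move at their own pace and stop on an object; the grip force is fixed at half the most. Time passes only in rows, so rows that repeat a pose let the fingers close. It gives the time, the measured TCP pose, the force, the opening and the grip force at its end, in the units of the state.
- monitor.state(): the state, without advancing time (a new reading comes with each control period).
- eyes.camera(name): name is "scene" or "top"; returns (picture, depth): 384x512x3 uint8, blue, green, red; 384x512 float32, m along the optical axis (not along the pixel's ray), 0 where there is no reading.
- eyes.calibration(name): a dict with "fx", "fy", "cx", "cy" (pixels), "eye" and "rotation" of the camera in the world. Camera axes: x right, y down, z forward; pixel columns grow to the right and rows downward; lengths in m; the calibration is good to about 2 mm. A picture is of the moment at which its call begins. calibration takes no time and is no camera call.
- hand_in(): hands the job in; it is judged then, once.
Trained networks look in the newest picture that a camera, given by its name, has taken for a name from the list of things; names that differ only in an ending like _2 or _b are one class to them, and where a whole thing is asked for, a point or a joint stands for the part that bears it (a point fixed in the world has none). Each returns a list of dicts, best first, with "p" (0 to 1); they miss things now and then, are a little off and sometimes report something else, mostly with a low value. They report only what shows in the picture. A call takes as long as a camera call. They do not tell look-alikes from the thing itself.
- spotter.find_in(camera, target): "point" ([column, row] in pixels, amid what is visible of it).
- spotter.regions_of(camera, target): "region" (384x512 bool, what is visible of it) and "point" ([column, row] in pixels, amid what is visible of it).
The state is a dict: "clock": time; "joint_pos": joint angles; "qvel": joint speeds; "joint_torque": joint torques, N m; "position": TCP position; "ee_rot": TCP orientation; "wrist_force": force on the tool from outside, world axes, zero at the start; "torque": the same for the moment, N m; "opening": finger opening in m; "grasp_force": force on a finger pad.
Only numpy, scipy, OpenCV 4.12 (cv2) and the standard library are available. Lean on these libraries where they do the work, as an engineer would, in place of code of your own. Each camera call takes 0.05 s, during which the arm holds its last target. There are 200 camera calls.

## Task

Put the sample away: set the short jar down upright in the open compartment of the grey case without dropping it, then slide the case's flat cover fully shut over it. Then take the key from its wooden stand, push it fully into the lock knob, turn it clockwise (seen from above) as far as it goes and leave it in the lock. Leave the tall jar, the hand magnifier and the glass dish where they are.

Things in the scene. Friction and masses are not known exactly. Their poses are not given: they have to be found in the camera images.
- sample: the short jar: round amber jar with white cap, 40 diameter, 38 tall, standing loose on the table, 80 g; origin at the centre of its underside, z up its axis
- case: grey fixed case, 130 (x) by 320 (y -165 to 155), origin on the table under it. Along its y: lock block (-165 to -103, 36 high), end wall (-103 to -95, 54 high), open compartment (-95 to 20, x -55 to 55, floor 10 high, walls up to 54), solid deck 54 high where the cover parks (20 to 155). Rails along both long edges, x +-60 to +-66, y -103 to 155, 64 high
- compartment (a point): centre of the compartment's floor, 10 above the table, at case y=-37.5; axes as the case's
- cover (a joint): flat aluminium cover, 114 by 125, 5 thick (from 55 to 60 high), sliding along the case's y between the rails: 0 m = fully shut over the compartment, grows to 0.122 = fully open, towards the case's +y. It slides with about 2 N of friction and stays where it is left. It starts mostly open
- cover_lip (a point): middle of the top edge of the upright lip across the cover, by its +y edge: 80 long (along case x), 8 thick (along y), 22 tall, its top 82 above the table. Push on it to slide the cover. At fully shut it is at case y=19, at fully open y=141
- lock (a joint): round brass lock knob, 50 diameter, 26 tall, upright on the lock block, its axis at case x=0, y=-134: 0 rad = unlocked (the start), grows clockwise seen from above to 1.2 rad (about 70 degrees) = end stop, locked. Friction about 0.04 N m; a seated key has about 0.2 rad of play in the slot
- lock_slot (a point): mouth of the key slot on the knob's axis, in its top face 62 above the table: slot 8 (its x) by 14 (its y) and 24 deep, chamfered, straight down. Turns with the knob; at joint 0 its axes are the case's, so the slot's long side runs along the case's y
- key: steel key, loose, standing upright in its stand, 59 tall, 45 g; origin at the centre of the tip of its blade, z up to the bow. Blade 6 (x) by 12 (y) by 22 long; above it a round collar 24 diameter, 5 thick (z 22 to 27); then the bow, a flat upright disc 32 diameter and 8 thick (faces look along key x), centre at z=43. Either way round fits the slot. When fully in, the collar rests on the knob
- key_bow (a point): centre of the key's bow, 43 above the tip; axes as the key's
- stand: wooden block, fixed, 56 by 56 by 30 tall, with a slot 9 by 15 and 26 deep in the middle of its top where the key's blade stands, the collar resting on the top; origin at the centre of its underside
- tall_jar: bystander: amber jar with white cap, 46 diameter, 85 tall; origin at the centre of its underside
- magnifier: bystander: black hand magnifier lying flat, 12 high, lens rim 68 diameter round the origin, handle 14 wide reaching 117 from the origin along its -x
- dish: bystander: shallow round glass dish, 84 diameter, 18 high; origin at the centre of its underside
Things that resemble listed ones, but are neither listed nor needed, are in the scene too. Several things have the shape of the key; the one meant has the colours described above.

How it is judged:
By the outcome, as a careful person would: the job done as asked, in the order asked, and still so for the second after the job is handed in, with the robot touching nothing.
It also fails if it takes over 69 s, if anything falls off the work surface, if the arm or the gripper's body presses on something with over 40 N, if the wrist force passes 120 N, or if a joint passes its speed limit or range.

## Working session

There is one attempt and no reset: what is moved stays moved. The work goes in short steps, Python scripts to look and compute and a tool call to move; the robot and the scene stay as the last step left them, time stands still between calls to the robot, and variables do not carry over. Pictures are saved under pics/ and viewed, at most 10 in all, crops included, and the job is handed in when it is done.

Besides the shell and the picture viewer there is one more tool, called in YAML: its name, and indented under it one key for each argument. jog_arm: Moves the arm, as the interface text tells. Its arguments: {"type":"object","properties":{"targets":{"type":"array","items":{"type":"array","items":{"type":"array","items":{"type":"number"}}}}},"required":["targets"]}

```bash
ls; mkdir -p pics
python3 - <<'E'
from station import monitor, eyes, robot
import cv2, numpy as np
print(robot.pinch_z, monitor.state())
for n in("scene","top"):
    p,d=eyes.camera(n); cv2.imwrite(f"pics/{n}0.png",p); np.save(f"{n}0.npy",d); c=eyes.calibration(n); print(n,c)
E
```

```text
pics
0.1804 {'clock': 0.0, 'joint_pos': array([-7.82099445e+01,  1.58462791e+01,  8.62930473e+01, -1.40166140e-03,
        7.79613894e+01, -6.93460974e+00]), 'qvel': array([-0.06147305,  0.07344586,  0.05829337, -0.02206339, -0.0243043 ,
       -0.02711532]), 'joint_torque': array([ 1.04289020e-04, -4.04582334e+01, -2.37227458e+01,  7.01887859e-02,
        3.46342265e-02, -1.28071006e-04]), 'position': array([ 0.18451796, -0.54437346,  0.40383291]), 'ee_rot': array([-1.79899856e+02, -1.07997588e-02,  1.87249493e+01]), 'wrist_force': array([-0.01900898,  0.57206529,  0.15822753]), 'torque': array([-0.03602976, -0.0234264 ,  0.03185427]), 'grasp_force': 0.0, 'opening': 0.09407969572631093}
scene {'fx': 464.072260373147, 'fy': 464.072260373147, 'cx': 254.79476719992454, 'cy': 199.9961051950488, 'eye': array([ 1.40252864, -0.27338703,  0.71642003]), 'rotation': array([-124.21809801,    0.65306554,   73.54277676])}
top {'fx': 449.44481802552014, 'fy': 449.44481802552014, 'cx': 252.6792540981802, 'cy': 187.51068450377664, 'eye': array([ 0.36533571, -0.02586494,  1.30148217]), 'rotation': array([-173.87580666,   -0.39843986,  -90.28890025])}
```

View pics/scene0.png

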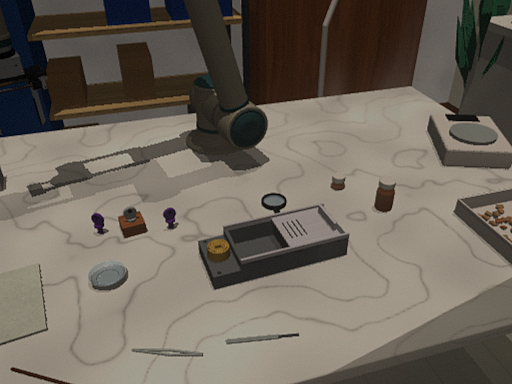

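View pics/top0.png

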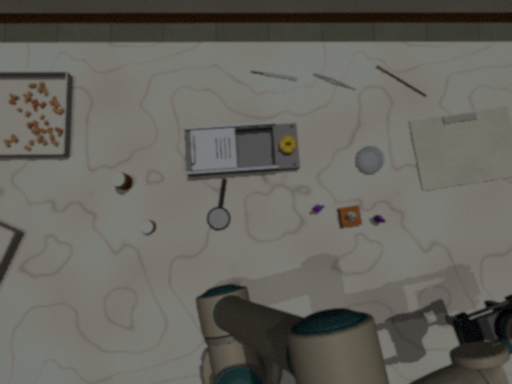

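The scene picture shows the short jar at (338,182), tall jar (384,195), case with brass knob (218,248), stand with the steel key (130,218). The top picture shows them at jar (149,227), knob (288,144), stand (349,216).

Could be taken for the key (scene pixels): purple ones at (98,221) and (169,215), and the steel one in the wooden stand at (130,213), which I choose. For the short jar: (338,182) against the tall jar at (384,195), where I choose the short one.

```bash
cat > h.py <<'E'
import numpy as np, cv2
from scipy.spatial.transform import Rotation as R
from station import monitor, eyes, robot, spotter
def cloud(n,d):
    c=eyes.calibration(n); v,u=np.mgrid[:384,:512]
    P=np.dstack([(u-c["cx"])/c["fx"]*d,(v-c["cy"])/c["fy"]*d,d])
    W=P@R.from_euler("xyz",c["rotation"],degrees=True).as_matrix().T+c["eye"]
    W[d==0]=np.nan; return W
def pix(n,p):
    c=eyes.calibration(n); q=(np.atleast_2d(p)-c["eye"])@R.from_euler("xyz",c["rotation"],degrees=True).as_matrix()
    return np.c_[c["fx"]*q[:,0]/q[:,2]+c["cx"],c["fy"]*q[:,1]/q[:,2]+c["cy"]]
def rows(): # current tool
    s=monitor.state(); return s
E
python3 - <<'E'
from h import *
W={n:cloud(n,np.load(n+"0.npy")) for n in("scene","top")}
boxes={"case":{"top":(180,302,118,184),"scene":(195,352,203,288)},"stand":{"top":(335,365,203,232),"scene":(117,148,203,238)},
"jar":{"top":(138,162,215,240),"scene":(328,350,172,194)},"tall":{"top":(110,138,170,198),"scene":(372,400,174,214)},"dish":{"top":(350,390,140,180),"scene":(85,132,258,292)},"knob":{"top":(277,301,133,157),"scene":(206,232,236,262)}}
lo={"case":.045,"stand":.02,"jar":.015,"tall":.02,"dish":.006,"knob":.05}
for k,b in boxes.items():
  for n,(a,c,d,e) in b.items():
    p=W[n][d:e,a:c].reshape(-1,3); p=p[p[:,2]>lo[k]]
    if len(p)<5: print(k,n,len(p)); continue
    r=cv2.minAreaRect((p[:,:2]*1000).astype(np.float32))
    print(k,n,len(p),"rect",np.round(r[0],1),np.round(r[1],1),round(r[2],1),"z pct",np.round(np.percentile(p[:,2],[5,50,95,100])*1000,1),"med",np.round(np.median(p,0)*1000,1))
p=np.vstack([W[n][b[2]:b[3],b[0]:b[1]].reshape(-1,3) for n,b in boxes["stand"].items()]); 
for n,b in boxes["stand"].items():
    p=W[n][b[2]:b[3],b[0]:b[1]].reshape(-1,3)
    q=p[p[:,2]>.042]; print(n,len(q),np.round(q.mean(0)*1000,1)); 
    w,v=np.linalg.eigh(np.cov(q[:,:2].T)); print(np.sqrt(w)*1000,v[:,1],np.degrees(np.arctan2(v[1,1],v[0,1])))
    t=p[(p[:,2]>.02)&(p[:,2]<.034)]; r=cv2.minAreaRect((t[:,:2]*1000).astype(np.float32)); print("stand",r)
for n in W:
    a=W[n]; t=a[np.isfinite(a[...,2])&(abs(a[...,2])<.012)&(a[...,0]>.2)&(a[...,0]<.8)]; print(n,"table",np.median(t[:,2]))
p=cv2.imread("pics/scene0.png")[195:245,80:190]; cv2.imwrite("pics/key0.png",cv2.resize(p,None,fx=7,fy=7,interpolation=2))
E
```

```text
case top 3133 rect [613.6  -1.3] [133.3 313.5] 3.5 z pct [52.3 60.4 67.3 87.4] med [612.2  61.4  60.4]
case scene 3891 rect [615.1  -4.1] [138.4 314.6] 3.5 z pct [47.9 60.7 67.  86.2] med [626.1  36.3  60.7]
stand top 405 rect [ 420.4 -311. ] [55.9 57.5] 8.7 z pct [25.3 30.9 63.4 70.2] med [ 419.5 -308.    30.9]
stand scene 471 rect [ 423.1 -313.9] [60.8 56.2] 8.3 z pct [22.4 31.9 63.4 69.1] med [ 428.1 -313.9   31.9]
jar top 147 rect [393.1 263. ] [34.7 34.5] 49.3 z pct [31.1 38.  42.3 47.6] med [393.8 262.6  38. ]
jar scene 153 rect [396.4 259. ] [35.6 35. ] 52.0 z pct [17.6 35.6 40.4 43.2] med [403.8 257.3  35.6]
tall top 300 rect [521.4 333.6] [42.8 42.9] 21.0 z pct [29.2 83.  89.1 91.5] med [518.9 327.9  83. ]
tall scene 485 rect [526.6 330.7] [44.  44.5] 82.9 z pct [24.7 59.4 86.5 89.2] med [537.9 323.6  59.4]
dish top 473 rect [ 583.1 -376. ] [105.6 107.8] 88.3 z pct [ 6.4 11.7 19.7 23.5] med [ 590.9 -379.3   11.7]
dish scene 620 rect [ 587.3 -380. ] [82.2 82.1] 5.2 z pct [ 6.6 12.  19.9 21.8] med [ 575.3 -383.6   12. ]
knob top 248 rect [ 619.9 -126.5] [48.7 61.9] 16.8 z pct [56.6 62.1 66.3 69.1] med [ 620.2 -132.1   62.1]
knob scene 377 rect [ 614.6 -130.2] [48.  75.7] 60.7 z pct [51.8 61.9 64.7 66.4] med [ 628.8 -136.    61.9]
top 34 [ 419.7 -307.5   63.5]
[2.42652028 8.26658251] [-0.13430445  0.99094012] 97.7184015715577
stand ((420.37835693359375, -311.0142517089844), (55.85396957397461, 57.486717224121094), 8.659232139587402)
scene 117 [ 424.3 -314.1   56.2]
[2.5372956  8.20620572] [-0.13816356  0.99040943] 97.94159336500991
stand ((423.1076354980469, -313.8980407714844), (60.822566986083984, 56.20302963256836), 8.261632919311523)
scene table 0.0012808012528323087
top table 0.0009542748531008449
```

View pics/key0.png

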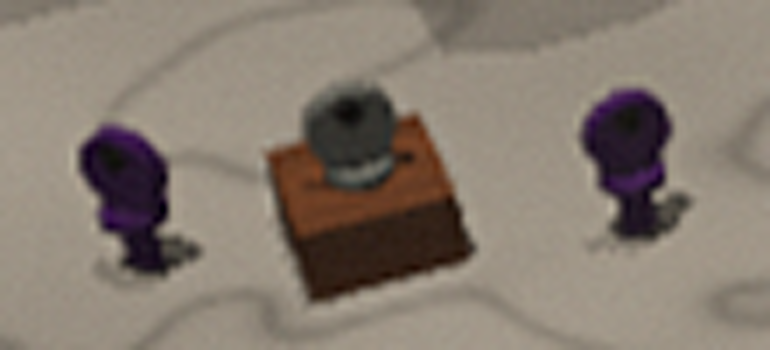

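The crop shows the steel (grey) key upright in the wooden stand (scene ~(130,214)). The purple ones on either side are look-alikes. Everything agrees with the given sizes. Jar first.

```bash
cat >> h.py <<'E'
def go(x,y,z,yaw): # pinch target -> row numbers
    s=monitor.state(); Rc=R.from_euler("xyz",s["ee_rot"],degrees=True); Rt=R.from_euler("xyz",[180,0,yaw],degrees=True)
    t=np.array([x,y,z+robot.pinch_z])
    print("turn",(Rc.inv()*Rt).as_rotvec().round(4),"shift cm",(Rc.inv().apply(t-s["position"])*100).round(2))
E
python3 -c "
from h import *
go(.3947,.261,.12,93.5); go(.3947,.261,.021,93.5)"
```

```text
turn [-1.300e-03 -1.200e-03 -1.305e+00] shift cm [ 45.76 -69.51  10.47]
turn [-1.300e-03 -1.200e-03 -1.305e+00] shift cm [ 45.76 -69.49  20.37]
```

jog_arm:
  targets:
    - [[0, 0, -1.305, 45.8, -69.5, 5, 9.4], [0, 0, -1.305, 45.8, -69.5, 5, 9.4], [0, 0, -1.305, 45.8, -69.5, 5, 9.4], [0, 0, -1.305, 45.8, -69.5, 5, 9.4], [0, 0, -1.305, 45.8, -69.5, 5, 9.4], [0, 0, -1.305, 45.8, -69.5, 5, 9.4], [0, 0, -1.305, 45.8, -69.5, 5, 9.4], [0, 0, -1.305, 45.8, -69.5, 5, 9.4], [0, 0, -1.305, 45.8, -69.5, 5, 9.4], [0, 0, -1.305, 45.8, -69.5, 5, 9.4], [0, 0, -1.305, 45.8, -69.5, 5, 9.4], [0, 0, -1.305, 45.8, -69.5, 5, 9.4]]

```text
clock: 1.3
position: [0.3358, 0.0369, 0.3687]
ee_rot: [179.9, 0.0, 93.5]
wrist_force: [0.5, -0.1, 0.5]
opening: 0.0938
grasp_force: 0.0
```

```bash
python3 -c "
from h import *
go(.3947,.261,.10,93.5)"
```

```text
turn [ 0.001   0.0005 -0.0002] shift cm [22.02  7.24  8.83]
```

jog_arm:
  targets:
    - [[0, 0, 0, 22, 7.2, 6, 9.4], [0, 0, 0, 22, 7.2, 6, 9.4], [0, 0, 0, 22, 7.2, 6, 9.4], [0, 0, 0, 22, 7.2, 8.8, 9.4], [0, 0, 0, 22, 7.2, 8.8, 9.4], [0, 0, 0, 22, 7.2, 8.8, 9.4], [0, 0, 0, 22, 7.2, 8.8, 9.4], [0, 0, 0, 22, 7.2, 8.8, 9.4]]

```text
clock: 2.1
position: [0.3943, 0.2581, 0.2809]
ee_rot: [-180.0, 0.0, 93.5]
wrist_force: [-0.6, -0.5, -0.6]
opening: 0.0938
grasp_force: 0.0
```

```bash
python3 -c "
from h import *
go(.3947,.261,.021,93.5)"
```

```text
turn [-0.0003  0.0007 -0.0004] shift cm [0.3  0.06 7.95]
```

jog_arm:
  targets:
    - [[0, 0, 0, 0.3, 0, 4, 9.4], [0, 0, 0, 0.3, 0, 7, 9.4], [0, 0, 0, 0.3, 0, 7.9, 9.4], [0, 0, 0, 0.3, 0, 7.9, 9.4], [0, 0, 0, 0.3, 0, 7.9, 5.5], [0, 0, 0, 0.3, 0, 7.9, 3.0], [0, 0, 0, 0.3, 0, 7.9, 3.0], [0, 0, 0, 0.3, 0, 7.9, 3.0], [0, 0, 0, 0.3, 0, 7.9, 3.0], [0, 0, 0, 0.3, 0, 7.9, 3.0], [0, 0, 0, 0.3, 0, 7.9, 3.0]]

```text
clock: 3.2
position: [0.3944, 0.2618, 0.2016]
ee_rot: [-180.0, 0.0, 93.5]
wrist_force: [0.6, 0.2, -0.1]
opening: 0.0415
grasp_force: 0.4
```

```bash
python3 -c "
from h import *
s=monitor.state(); print(s)
go(.3947,.261,.13,93.5)
go(.617,-.043,.13,93.5)"
```

```text
{'clock': 3.2, 'joint_pos': array([ 2.51502245e+01,  1.94511940e+01,  1.14949405e+02, -9.78979102e-03,
        4.56072559e+01,  2.16544658e+01]), 'qvel': array([-0.10762881,  0.10561895, -0.07843958,  0.31718154,  0.61406867,
       -0.02507301]), 'joint_torque': array([-8.88375544e-04, -3.58956885e+01, -1.54312617e+01,  5.05288679e-02,
       -1.79025141e-02, -3.42865515e-04]), 'position': array([0.39438957, 0.26180997, 0.2016401 ]), 'ee_rot': array([-1.79995280e+02,  9.39960593e-03,  9.35026082e+01]), 'wrist_force': array([ 0.56292556,  0.17339818, -0.09883831]), 'torque': array([-0.06208355,  0.03929474,  0.02254598]), 'grasp_force': 0.417797266272828, 'opening': 0.041488941069976006}
turn [-0.0001  0.0002  0.    ] shift cm [ -0.08   0.03 -10.88]
turn [-0.0001  0.0002  0.    ] shift cm [-31.79  20.36 -10.87]
```

Just touching; close a bit more, then lift.

jog_arm:
  targets:
    - [[0, 0, 0, 0, 0, 0, 2.5], [0, 0, 0, 0, 0, 0, 2.5], [0, 0, 0, 0, 0, 0, 2.5], [0, 0, 0, 0, 0, -1, 2.5], [0, 0, 0, 0, 0, -3, 2.5], [0, 0, 0, 0, 0, -6, 2.5], [0, 0, 0, 0, 0, -9, 2.5], [0, 0, 0, 0, 0, -11, 2.5], [0, 0, 0, 0, 0, -11, 2.5]]

```text
clock: 4.1
position: [0.3953, 0.2622, 0.3148]
ee_rot: [179.6, -0.1, 93.5]
wrist_force: [0.3, 0.1, -1.3]
opening: 0.0388
grasp_force: 30.0
```

```bash
python3 -c "
from h import *
eyes.camera('top')
go(.617,-.043,.13,93.5)
for n in ('cover_lip','cover','compartment','lock','case'):
  try: print(n,[(d['p'],d['point']) for d in spotter.find_in('top',n)][:2])
  except Exception as e: print(n,e)
"
```

```text
turn [ 0.0033 -0.0012 -0.    ] shift cm [-31.79  20.33   0.29]
cover_lip [(0.61, [211.2, 150.5])]
cover [(0.95, [215.3, 146.9])]
compartment [(0.65, [238.0, 149.0])]
lock [(0.66, [286.0, 147.7])]
case [(0.75, [238.0, 148.0])]
```

jog_arm:
  targets:
    - [[0, 0, 0, -1, 0.6, 0, 2.5], [0, 0, 0, -3, 1.9, 0, 2.5], [0, 0, 0, -6, 3.8, 0, 2.5], [0, 0, 0, -9.5, 6.1, 0, 2.5], [0, 0, 0, -13, 8.3, 0, 2.5], [0, 0, 0, -16.5, 10.6, 0, 2.5], [0, 0, 0, -20, 12.8, 0, 2.5], [0, 0, 0, -23.5, 15, 0, 2.5], [0, 0, 0, -27, 17.3, 0, 2.5], [0, 0, 0, -29.5, 18.9, 0, 2.5], [0, 0, 0, -31.3, 20, 0, 2.5], [0, 0, 0, -31.8, 20.3, 0, 2.5]]

```text
clock: 5.6
position: [0.6175, -0.0455, 0.3108]
ee_rot: [-180.0, 0.0, 93.4]
wrist_force: [0.3, 0.2, -1.6]
opening: 0.0383
grasp_force: 30.0
```

Run:
```python
from h import *
monitor.state()
p,d=eyes.camera('scene'); cv2.imwrite('pics/s1.png',cv2.resize(p[150:300,180:380],None,fx=4,fy=4)); np.save('s1.npy',d)
s=monitor.state(); print(s['position'],s['wrist_force'],s['opening'])
go(.617,-.043,.033,93.5)
```

```text
[ 0.61714562 -0.04493974  0.31087435] [ 0.7567525   0.02711314 -0.31295191] 0.0380079620299538
turn [-0.0008  0.0002 -0.0018] shift cm [0.2  0.   9.75]
```

View pics/s1.png

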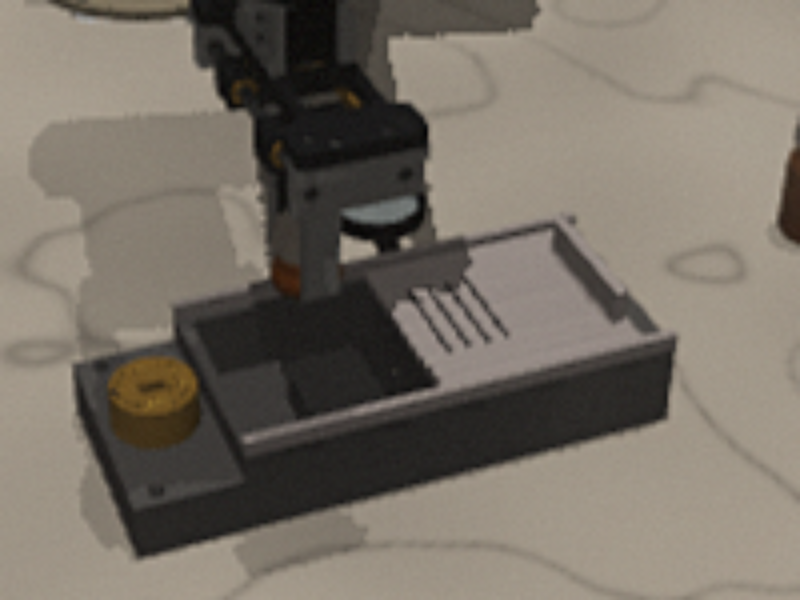

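The jar hangs over the open compartment (crop (320,280)), and the cover is open to its right. Now lowering.

jog_arm:
  targets:
    - [[0, 0, 0, 0.1, 0, 1.5, 2.5], [0, 0, 0, 0.1, 0, 4, 2.5], [0, 0, 0, 0.1, 0, 6.5, 2.5], [0, 0, 0, 0.1, 0, 8.3, 2.5], [0, 0, 0, 0.1, 0, 9.2, 2.5], [0, 0, 0, 0.1, 0, 9.5, 2.5], [0, 0, 0, 0.1, 0, 9.7, 2.5], [0, 0, 0, 0.1, 0, 9.7, 2.5], [0, 0, 0, 0.1, 0, 9.7, 2.5]]

```text
clock: 6.55
position: [0.6167, -0.0422, 0.2156]
ee_rot: [179.9, 0.0, 93.5]
wrist_force: [-0.0, -0.3, -0.3]
opening: 0.0383
grasp_force: 30.0
```

jog_arm:
  targets:
    - [[0, 0, 0, 0, 0, 0.1, 2.5], [0, 0, 0, 0, 0, 0.2, 2.5], [0, 0, 0, 0, 0, 0.2, 2.5]]

```text
clock: 6.85
position: [0.6163, -0.0423, 0.2127]
ee_rot: [180.0, 0.0, 93.5]
wrist_force: [-0.6, 0.2, 0.1]
opening: 0.0384
grasp_force: 30.0
```

jog_arm:
  targets:
    - [[0, 0, 0, 0, 0, 0.05, 2.5], [0, 0, 0, 0, 0, 0.1, 2.5], [0, 0, 0, 0, 0, 0.1, 2.5]]

```text
clock: 7.15
position: [0.6164, -0.0423, 0.2117]
ee_rot: [-180.0, 0.0, 93.5]
wrist_force: [-0.4, -0.3, -0.6]
opening: 0.0379
grasp_force: 30.0
```

jog_arm:
  targets:
    - [[0, 0, 0, 0, 0, 0.05, 2.5], [0, 0, 0, 0, 0, 0.1, 2.5], [0, 0, 0, 0, 0, 0.1, 2.5]]

```text
clock: 7.45
position: [0.6163, -0.0422, 0.2116]
ee_rot: [180.0, 0.0, 93.5]
wrist_force: [-0.5, 0.1, 4.2]
opening: 0.0385
grasp_force: 30.0
```

Contact made (4 N). Release and rise.

jog_arm:
  targets:
    - [[0, 0, 0, 0, 0, 0, 4.5], [0, 0, 0, 0, 0, 0, 5.5], [0, 0, 0, 0, 0, 0, 6], [0, 0, 0, 0, 0, 0, 6], [0, 0, 0, 0, 0, -0.5, 6], [0, 0, 0, 0, 0, -3, 6], [0, 0, 0, 0, 0, -7, 6], [0, 0, 0, 0, 0, -11, 6], [0, 0, 0, 0, 0, -14, 6], [0, 0, 0, 0, 0, -14, 6]]

```text
clock: 8.45
position: [0.6176, -0.0424, 0.3562]
ee_rot: [179.4, 0.1, 93.5]
wrist_force: [0.6, -0.5, -0.6]
opening: 0.0596
grasp_force: 0.0
```

Run:
```python
from h import *
p,d=eyes.camera('scene'); W=cloud('scene',d); cv2.imwrite('pics/s2.png',cv2.resize(p[200:300,190:360],None,fx=4.5,fy=4.5))
# lip & cover in case frame
a=np.radians(3.5); o=np.array([.6142,-.0007])
def cf(W): q=W[...,:2]-o; return np.dstack([q[...,0]*np.cos(a)+q[...,1]*np.sin(a),-q[...,0]*np.sin(a)+q[...,1]*np.cos(a),W[...,2]])
C=cf(W)
m=(abs(C[...,0])<.038)&(C[...,2]>.072)&(C[...,2]<.09)&(C[...,1]>0)&(C[...,1]<.16)
print("lip",m.sum(),np.percentile(C[m],[5,50,95],axis=0).round(4))
m=(abs(C[...,0])<.05)&(C[...,2]>.035)&(C[...,2]<.056)&(C[...,1]>-.09)&(C[...,1]<.0)
print("jar",m.sum(),np.percentile(C[m],[2,50,98],axis=0).round(4))
go(.617,.2,.12,93.5)
```

```text
lip 123 [[-0.0323  0.1254  0.0735]
 [ 0.0015  0.1272  0.0815]
 [ 0.0352  0.1334  0.0841]]
jar 200 [[-0.0147 -0.0599  0.0361]
 [ 0.0068 -0.0442  0.0482]
 [ 0.0181 -0.0268  0.0517]]
turn [ 0.0053  0.0014 -0.    ] shift cm [24.19  1.47  5.27]
```

View pics/s2.png

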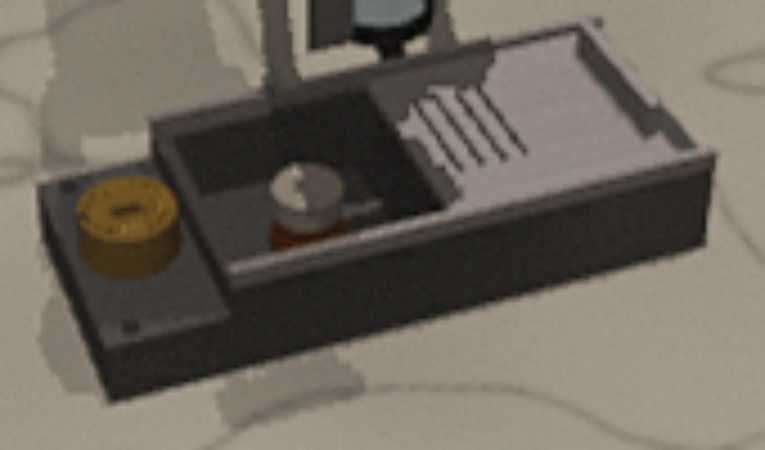

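The jar stands upright in the compartment (crop (305,205)), and the lip is at case y ≈ 129 mm. Next: go behind the lip and push.

Run:
```python
from h import *
go(.6044,.161,.13,93.5);go(.6044,.161,.087,93.5)
```

```text
turn [ 0.0053  0.0014 -0.    ] shift cm [ 2.037e+01 -2.000e-02  4.270e+00]
turn [ 0.0053  0.0014 -0.    ] shift cm [20.38 -0.05  8.57]
```

jog_arm:
  targets:
    - [[0, 0, 0, 5, 0, 1, 4], [0, 0, 0, 10, 0, 2, 4], [0, 0, 0, 15, 0, 3.5, 4], [0, 0, 0, 19, 0, 4, 4], [0, 0, 0, 20.4, 0, 5, 4], [0, 0, 0, 20.4, 0, 7, 4], [0, 0, 0, 20.4, 0, 8.3, 4], [0, 0, 0, 20.4, 0, 8.4, 4], [0, 0, 0, 20.4, 0, 8.4, 4], [0, 0, 0, 20.4, 0, 8.4, 4]]

```text
clock: 9.5
position: [0.6044, 0.1607, 0.2672]
ee_rot: [179.9, 0.0, 93.4]
wrist_force: [0.0, -0.4, 1.5]
opening: 0.0399
grasp_force: 0.0
```

Run:
```python
from h import *
go(.6044,.161,.087,93.5)
go(.6142-.061*.035,-.0007+.998*.035,.087,93.5)
```

```text
turn [ 0.0011  0.0001 -0.0012] shift cm [ 0.03 -0.   -0.02]
turn [ 0.0011  0.0001 -0.0012] shift cm [-1.267e+01  1.000e-02 -2.000e-02]
```

Push at 1.5 cm/row to just short of the stop.

jog_arm:
  targets:
    - [[0, 0, 0, -0.6, 0, 0, 4], [0, 0, 0, -1.5, 0, 0, 4], [0, 0, 0, -2.5, 0, 0, 4], [0, 0, 0, -4, 0, 0, 4], [0, 0, 0, -5.5, 0, 0, 4], [0, 0, 0, -7, 0, 0, 4], [0, 0, 0, -8.5, 0, 0, 4], [0, 0, 0, -10, 0, 0, 4], [0, 0, 0, -11, 0, 0, 4], [0, 0, 0, -11.8, 0, 0, 4], [0, 0, 0, -12.3, 0, 0, 4], [0, 0, 0, -12.3, 0, 0, 4]]

```text
clock: 10.7
position: [0.6112, 0.0377, 0.2663]
ee_rot: [-179.9, 0.1, 93.5]
wrist_force: [-1.3, -0.8, 0.1]
opening: 0.0398
grasp_force: 0.0
```

jog_arm:
  targets:
    - [[0, 0, 0, -0.2, 0, 0, 4], [0, 0, 0, -0.4, 0, 0, 4], [0, 0, 0, -0.5, 0, 0, 4], [0, 0, 0, -0.5, 0, 0, 4]]

```text
clock: 11.1
position: [0.6112, 0.0338, 0.2662]
ee_rot: [-179.9, -0.0, 93.5]
wrist_force: [-1.2, 1.6, -1.3]
opening: 0.0399
grasp_force: 0.9
```

jog_arm:
  targets:
    - [[0, 0, 0, -0.1, 0, 0, 4], [0, 0, 0, -0.2, 0, 0, 4], [0, 0, 0, -0.3, 0, 0, 4], [0, 0, 0, -0.3, 0, 0, 4]]

```text
clock: 11.5
position: [0.6115, 0.0314, 0.2664]
ee_rot: [-179.9, -0.1, 93.5]
wrist_force: [-1.3, 5.5, -2.1]
opening: 0.0397
grasp_force: 2.6
```

jog_arm:
  targets:
    - [[0, 0, 0, -0.1, 0, 0, 4], [0, 0, 0, -0.2, 0, 0, 4], [0, 0, 0, -0.2, 0, 0, 4]]

```text
clock: 11.8
position: [0.6116, 0.0307, 0.2664]
ee_rot: [-179.9, -0.3, 93.5]
wrist_force: [-1.5, 10.0, -0.8]
opening: 0.0398
grasp_force: 4.7
```

At the stop. Back off, rise, and head for the key.

jog_arm:
  targets:
    - [[0, 0, 0, 0.8, 0, 0, 4], [0, 0, 0, 1.5, 0, 0, 4], [0, 0, 0, 1.5, 0, -3, 4], [0, 0, 0, 1.5, 0, -7, 4], [0, 0, 0, 1.5, 0, -10, 4], [0, 0, 0, 1.5, 0, -10, 4]]

```text
clock: 12.4
position: [0.6127, 0.0434, 0.3722]
ee_rot: [179.3, 0.1, 93.5]
wrist_force: [-0.1, 0.8, -1.0]
opening: 0.0401
grasp_force: 0.0
```

Run:
```python
from h import *
for n in("scene","top"):
    p,d=eyes.camera(n); W=cloud(n,d)
    a=np.radians(3.5); o=np.array([.6142,-.0007])
    q=W[...,:2]-o; C=np.dstack([q[...,0]*np.cos(a)+q[...,1]*np.sin(a),-q[...,0]*np.sin(a)+q[...,1]*np.cos(a),W[...,2]])
    m=(abs(C[...,0])<.038)&(C[...,2]>.072)&(C[...,2]<.09)&(C[...,1]>-.02)&(C[...,1]<.16)
    print(n,"lip",m.sum(),np.percentile(C[m],[5,50,95],axis=0).round(4) if m.any() else 0)
go(.4217,-.312,.16,98.1);go(.4217,-.312,.057,98.1)
```

```text
scene lip 119 [[-0.0345  0.0122  0.0727]
 [ 0.0042  0.014   0.0816]
 [ 0.0355  0.02    0.0854]]
top lip 0 0
turn [ 0.0024  0.0014 -0.0803] shift cm [-34.32 -21.1    2.7 ]
turn [ 0.0024  0.0014 -0.0803] shift cm [-34.31 -21.12  13.  ]
```

jog_arm:
  targets:
    - [[0, 0, -0.08, -3, -1.8, 0, 4], [0, 0, -0.08, -7, -4.3, 0, 4], [0, 0, -0.08, -11, -6.8, 0, 4], [0, 0, -0.08, -15, -9.2, 0, 4], [0, 0, -0.08, -19, -11.7, 1, 4], [0, 0, -0.08, -23, -14.2, 2, 4], [0, 0, -0.08, -27, -16.6, 2.6, 4], [0, 0, -0.08, -31, -19.1, 2.6, 4], [0, 0, -0.08, -33.5, -20.6, 2.6, 4], [0, 0, -0.08, -34.3, -21.1, 2.6, 4], [0, 0, -0.08, -34.3, -21.1, 2.6, 4], [0, 0, -0.08, -34.3, -21.1, 2.6, 4]]

```text
clock: 13.7
position: [0.4216, -0.3108, 0.3399]
ee_rot: [-180.0, -0.1, 98.1]
wrist_force: [-0.4, 0.2, 0.2]
opening: 0.0401
grasp_force: 0.0
```

Run:
```python
from h import *
p,d=eyes.camera("scene"); cv2.imwrite('pics/s3.png',cv2.resize(p[140:250,70:190],None,fx=5,fy=5))
print(pix("scene",[.4217,-.312,.051]))
go(.4217,-.312,.057,98.1)
```

```text
[[130.24369936 212.29925517]]
turn [-0.0003 -0.0013  0.0007] shift cm [-0.16 -0.03 10.28]
```

View pics/s3.png

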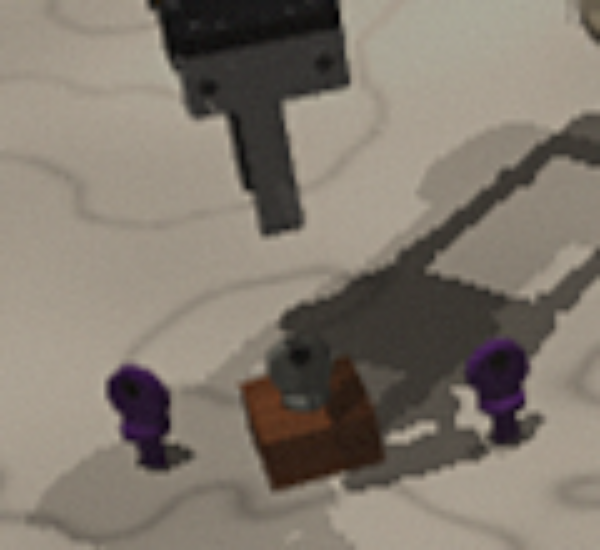

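The gripper (finger tip at crop (280,230)) is over the steel key in the stand (crop (300,370)). Lower and grip.

jog_arm:
  targets:
    - [[0, 0, 0, -0.1, 0, 3, 4], [0, 0, 0, -0.1, 0, 6, 4], [0, 0, 0, -0.1, 0, 9, 4], [0, 0, 0, -0.1, 0, 10.2, 4], [0, 0, 0, -0.1, 0, 10.2, 4], [0, 0, 0, -0.1, 0, 10.2, 4], [0, 0, 0, -0.1, 0, 10.2, 2], [0, 0, 0, -0.1, 0, 10.2, 1], [0, 0, 0, -0.1, 0, 10.2, 0.4], [0, 0, 0, -0.1, 0, 10.2, 0.2], [0, 0, 0, -0.1, 0, 10.2, 0.2]]

```text
clock: 14.85
position: [0.4216, -0.3128, 0.2391]
ee_rot: [180.0, 0.0, 98.1]
wrist_force: [-0.6, 0.1, 1.8]
opening: 0.0079
grasp_force: 30.0
```

jog_arm:
  targets:
    - [[0, 0, 0, 0, 0, 0, 0.2], [0, 0, 0, 0, 0, 0, 0.2], [0, 0, 0, 0, 0, 0, 0.2]]

```text
clock: 15.15
position: [0.4216, -0.3127, 0.2391]
ee_rot: [180.0, 0.0, 98.1]
wrist_force: [-1.5, 0.4, 4.8]
opening: 0.0079
grasp_force: 30.0
```

jog_arm:
  targets:
    - [[0, 0, 0, 0, 0, -0.5, 0.2], [0, 0, 0, 0, 0, -1.5, 0.2], [0, 0, 0, 0, 0, -3, 0.2], [0, 0, 0, 0, 0, -5, 0.2], [0, 0, 0, 0, 0, -7.5, 0.2], [0, 0, 0, 0, 0, -9.2, 0.2], [0, 0, 0, 0, 0, -9.2, 0.2], [0, 0, 0, 0, 0, -9.2, 0.2]]

```text
clock: 15.95
position: [0.4214, -0.3124, 0.3307]
ee_rot: [180.0, 0.0, 98.1]
wrist_force: [-0.5, -0.5, -0.2]
opening: 0.0079
grasp_force: 30.0
```

Run:
```python
from h import *
s=monitor.state();print(s['opening'],s['grasp_force'])
go(.6224,-.1344,.151,93.5)
```

```text
0.007933392788462564 29.999905228614807
turn [0.0002 0.0003 0.0799] shift cm [14.8  22.4  -0.07]
```

jog_arm:
  targets:
    - [[0, 0, 0.02, 1, 1.5, 0, 0.2], [0, 0, 0.04, 3, 4.5, 0, 0.2], [0, 0, 0.06, 5.5, 8.3, 0, 0.2], [0, 0, 0.08, 8, 12.1, 0, 0.2], [0, 0, 0.08, 10.5, 15.9, 0, 0.2], [0, 0, 0.08, 13, 19.7, 0, 0.2], [0, 0, 0.08, 14.3, 21.6, 0, 0.2], [0, 0, 0.08, 14.8, 22.4, 0, 0.2], [0, 0, 0.08, 14.8, 22.4, 0, 0.2], [0, 0, 0.08, 14.8, 22.4, 0, 0.2], [0, 0, 0.08, 14.8, 22.4, 0, 0.2], [0, 0, 0.08, 14.8, 22.4, 0, 0.2]]

```text
clock: 17.15
position: [0.6217, -0.1357, 0.3308]
ee_rot: [-180.0, 0.0, 93.4]
wrist_force: [0.5, 0.0, -0.4]
opening: 0.0077
grasp_force: 30.0
```

```bash
cat > m.py <<'E'
from h import *
s=monitor.state(); print(s['position'],s['ee_rot'],s['opening'])
for n in("scene",):
    p,d=eyes.camera(n); W=cloud(n,d); np.save(f"{n}k.npy",d); cv2.imwrite(f"{n}k.png",p)
    t=pix(n,[.6224,-.1344,.062])[0]; u,v=t.astype(int); print(n,"slot pix",t)
    q=W[v-70:v+40,u-40:u+40].reshape(-1,3); q=q[(abs(q[:,0]-.6224)<.04)&(abs(q[:,1]+.1344)<.04)]
    for lo,hi,nm in((.058,.07,"knobtop"),(.100,.119,"blade"),(.122,.126,"collar"),(.128,.16,"bow")):
        r=q[(q[:,2]>lo)&(q[:,2]<hi)]
        if len(r)>3: print(nm,len(r),np.percentile(r,[5,50,95],axis=0).round(4).tolist(), cv2.minAreaRect((r[:,:2]*1000).astype(np.float32)))
    cv2.imwrite(f"pics/{n}k.png",cv2.resize(p[v-70:v+30,u-50:u+50],None,fx=6,fy=6,interpolation=2)); print("crop origin",u-50,v-70)
E
python3 m.py
```

```text
[ 0.62171458 -0.13566383  0.33084079] [-1.79981906e+02  1.79488389e-02  9.34003902e+01] 0.007703854671942227
scene slot pix [218.27388069 245.07724922]
knobtop 365 [[0.5971, -0.1561, 0.0594], [0.6255, -0.1308, 0.0621], [0.6484, -0.0963, 0.0645]] ((622.7601318359375, -127.63541412353516), (77.81594848632812, 66.37208557128906), 0.03191341087222099)
blade 31 [[0.6208, -0.1424, 0.101], [0.624, -0.1372, 0.1084], [0.626, -0.1315, 0.1141]] ((623.1483154296875, -136.4548797607422), (6.512178897857666, 12.93509578704834), 0.2554343044757843)
collar 17 [[0.6253, -0.1481, 0.1225], [0.6314, -0.1384, 0.1254], [0.6337, -0.1302, 0.1258]] ((629.5501098632812, -138.7623291015625), (23.298213958740234, 8.666702270507812), 72.56809997558594)
bow 141 [[0.6184, -0.1505, 0.1293], [0.6332, -0.1415, 0.148], [0.639, -0.1241, 0.1585]] ((626.8372192382812, -140.91464233398438), (33.32454299926758, 26.06795883178711), 57.162506103515625)
crop origin 168 175
```

View pics/scenek.png

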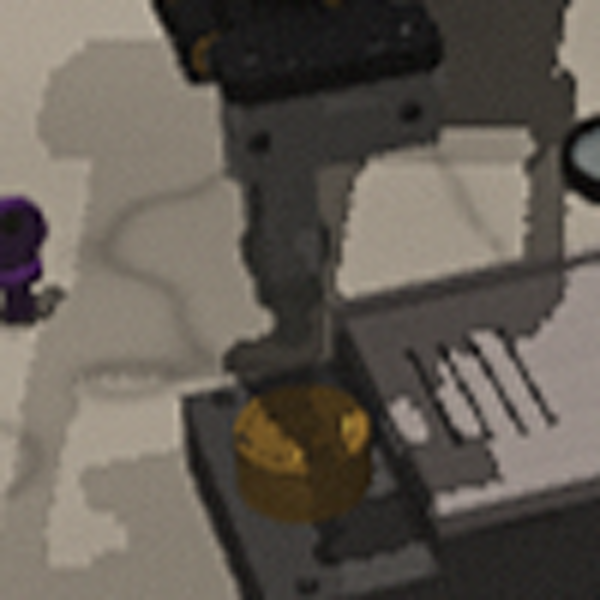

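The key hangs above the knob (knob crop (305,430), collar crop (265,358), blade just below). I'll fit the knob and the key outline in the same camera so the calibration bias cancels.

```bash
cat > fit.py <<'E'
from h import *
from scipy.optimize import minimize
def cyl(r,z0,z1,k=48):
    t=np.linspace(0,2*np.pi,k); return np.vstack([np.c_[r*np.cos(t),r*np.sin(t),0*t+z] for z in(z0,z1)])
def mask(pts,off,S=8,box=None): # supersampled hull -> soft mask
    u0,v0,w,h=box; q=((pix("scene",pts+off)-[u0,v0]+.5)*S*16-8).round().astype(np.int32)
    m=np.zeros((h*S,w*S),np.uint8); cv2.fillConvexPoly(m,cv2.convexHull(q),255,shift=4)
    return cv2.resize(m,(w,h),interpolation=cv2.INTER_AREA)/255.
def fit(pts,obs,box,x0,ign=None):
    f=lambda o:(np.abs(mask(pts,np.r_[o/1000,0],box=box)-obs)*(1 if ign is None else ~ign)).sum()
    best=min(((f(np.array([a,b])),a,b) for a in np.arange(x0[0]-6,x0[0]+6.1,.5) for b in np.arange(x0[1]-6,x0[1]+6.1,.5)))
    return best,obs.sum()
if __name__=="__main__":
    box=(198,230,42,42); u0,v0,w,h=box
    p=cv2.imread("pics/scene0.png")[v0:v0+h,u0:u0+w]; hsv=cv2.cvtColor(p,cv2.COLOR_BGR2HSV)
    obs=((hsv[...,1]>120)&(hsv[...,0]>8)&(hsv[...,0]<35)).astype(np.uint8)
    obs=cv2.morphologyEx(obs,cv2.MORPH_CLOSE,np.ones((5,5),np.uint8)).astype(float)
    print("knob",fit(cyl(.025,.036,.062),obs,box,(622.4,-134.4)))
    # depth jump segmentation of blade+collar
    W=cloud("scene",np.load("scenek.npy")); s=monitor.state()['position']; tip=s[2]-.1804-.0507; print("tip z",tip)
    box=(195,205,46,46); u0,v0,w,h=box; C=W[v0:v0+h,u0:u0+w]
    m=(abs(C[...,0]-.622)<.025)&(abs(C[...,1]+.136)<.025)&(C[...,2]>tip-.008)
    for r in m[5:]: print("".join(".#"[int(x)] for x in r))
    print([np.round(np.nanmedian(C[...,2][m&(np.arange(h)[:,None]==k)]),3) for k in range(h) if m[k].any()])
    print("proj tip/collar",pix("scene",np.array([[s[0],s[1],tip],[s[0],s[1],tip+.022]])))
E
python3 fit.py
```

```text
knob ((np.float64(31.576470588235296), np.float64(622.9), np.float64(-135.4)), np.float64(440.0))
tip z 0.09983824412045625
..............############....................
..............#############...................
..............#############...................
.............###############..................
.............###############..................
.............####.##########..................
.............###############..................
.............###############..................
.............##############...................
..............#############...................
...............###########....................
...............############...................
...............############...................
...............############...................
................##########....................
................#########.....................
..................######......................
..................######......................
..................######......................
...................#####......................
...................######...........
[... 856 characters left out ...]

..............................................
..............................................
[np.float64(0.18), np.float64(0.178), np.float64(0.174), np.float64(0.172), np.float64(0.169), np.float64(0.167), np.float64(0.165), np.float64(0.162), np.float64(0.159), np.float64(0.156), np.float64(0.153), np.float64(0.151), np.float64(0.149), np.float64(0.146), np.float64(0.143), np.float64(0.142), np.float64(0.132), np.float64(0.128), np.float64(0.127), np.float64(0.127), np.float64(0.126), np.float64(0.123), np.float64(0.113), np.float64(0.11), np.float64(0.109), np.float64(0.105), np.float64(0.103), np.float64(0.102)]
proj tip/collar [[216.72535105 231.44114187]
 [216.12987983 223.27653375]]
```

```bash
cat > fit2.py <<'E'
from fit import *
W=cloud("scene",np.load("scenek.npy")); s=monitor.state(); tip=s['position'][2]-.1804-.0507
a=np.radians(s['ee_rot'][2]-90); Rz=np.array([[np.cos(a),-np.sin(a),0],[np.sin(a),np.cos(a),0],[0,0,1]])
bl=np.array([[x,y,z] for x in(-.003,.003) for y in(-.006,.006) for z in(0,.022)])@Rz.T
t=np.linspace(0,6.28,48); bow=np.vstack([np.c_[0*t+x,.016*np.cos(t),.043+.016*np.sin(t)] for x in(-.004,.004)])@Rz.T
box=(195,205,46,46); u0,v0,w,h=box; C=W[v0:v0+h,u0:u0+w]
m=((abs(C[...,0]-.622)<.025)&(abs(C[...,1]+.136)<.025)&(C[...,2]>tip-.008)).astype(float)
def model(o,dz):
    off=np.array([o[0],o[1],1000*tip+dz])/1000
    return np.maximum.reduce([mask(q,off,box=box) for q in(bl,cyl(.012,.022,.027),bow)])
k=np.zeros((46,46)); k[17:]=1   # below the finger's tip region
res=[]
for dz in(-1,0,1):
    res+= [((np.abs(model((x,y),dz)-m)*k).sum(),x,y,dz) for x in np.arange(616,630.1,.5) for y in np.arange(-142,-130,.5)]
res.sort(); print(*[tuple(np.round(r,2)) for r in res[:12]],sep="\n"); print(s['position'])
E
python3 fit2.py
```

```text
Traceback (most recent call last):
  File "fit2.py", line 14, in <module>
    res+= [((np.abs(model((x,y),dz)-m)*k).sum(),x,y,dz) for x in np.arange(616,630.1,.5) for y in np.arange(-142,-130,.5)]
                    ~~~~~^^^^^^^^^^
  File "fit2.py", line 10, in model
    return np.maximum.reduce([mask(q,off,box=box) for q in(bl,cyl(.012,.022,.027),bow)])
                              ~~~~^^^^^^^^^^^^^^^
  File "fit.py", line 6, in mask
    u0,v0,w,h=box; q=((pix("scene",pts+off)-[u0,v0]+.5)*S*16-8).round().astype(np.int32)
                       ~~~^^^^^^^^^^^^^^^^^
  File "h.py", line 10, in pix
    c=eyes.calibration(n); q=(np.atleast_2d(p)-c["eye"])@R.from_euler("xyz",c["rotation"],degrees=True).as_matrix()
ValueError: time passes only in moves, steps and waits
```

```bash
python3 - <<'E'
s=open('h.py').read()
s=s.replace('eyes.calibration(n)','calib(n)').replace('def cloud','import functools\n@functools.lru_cache\ndef calib(n): return eyes.calibration(n)\ndef cloud',1)
open('h.py','w').write(s)
E
python3 fit2.py
```

```text
(np.float64(8.89), np.float64(618.5), np.float64(-136.5), np.float64(-1.0))
(np.float64(8.91), np.float64(621.0), np.float64(-137.0), np.float64(1.0))
(np.float64(8.97), np.float64(619.5), np.float64(-136.5), np.float64(0.0))
(np.float64(8.97), np.float64(621.5), np.float64(-137.0), np.float64(1.0))
(np.float64(9.03), np.float64(618.0), np.float64(-136.5), np.float64(-1.0))
(np.float64(9.04), np.float64(620.0), np.float64(-136.5), np.float64(0.0))
(np.float64(9.05), np.float64(620.5), np.float64(-137.0), np.float64(1.0))
(np.float64(9.1), np.float64(621.0), np.float64(-136.5), np.float64(1.0))
(np.float64(9.11), np.float64(619.0), np.float64(-136.5), np.float64(-1.0))
(np.float64(9.16), np.float64(619.0), np.float64(-136.5), np.float64(0.0))
(np.float64(9.18), np.float64(620.0), np.float64(-137.0), np.float64(0.0))
(np.float64(9.24), np.float64(618.5), np.float64(-136.0), np.float64(-1.0))
[ 0.6218455  -0.13553042  0.33093824]
```

jog_arm:
  targets:
    - [[0, 0, 0, 0.12, 0.15, 1, 0.2], [0, 0, 0, 0.12, 0.15, 2, 0.2], [0, 0, 0, 0.12, 0.15, 2.8, 0.2], [0, 0, 0, 0.12, 0.15, 3.2, 0.2], [0, 0, 0, 0.12, 0.15, 3.2, 0.2], [0, 0, 0, 0.12, 0.15, 3.2, 0.2], [0, 0, 0, 0.12, 0.15, 3.2, 0.2]]

```text
clock: 17.9
position: [0.6242, -0.1333, 0.2991]
ee_rot: [180.0, 0.0, 93.5]
wrist_force: [-0.1, -0.5, -0.8]
opening: 0.0078
grasp_force: 30.0
```

```bash
cat > m2.py <<'E'
from fit import *
s=monitor.state(); tip=s['position'][2]-.1804-.0507; print(s['position'],s['ee_rot'],tip,s['wrist_force'])
p,d=eyes.camera("scene"); W=cloud("scene",d)
a=np.radians(s['ee_rot'][2]-90); Rz=np.array([[np.cos(a),-np.sin(a),0],[np.sin(a),np.cos(a),0],[0,0,1]])
bl=np.array([[x,y,z] for x in(-.003,.003) for y in(-.006,.006) for z in(0,.022)])@Rz.T
box=(190,205,56,66); u0,v0,w,h=box; C=W[v0:v0+h,u0:u0+w]; P=p[v0:v0+h,u0:u0+w]
hsv=cv2.cvtColor(P,cv2.COLOR_BGR2HSV)
brass=(hsv[...,1]>100)&(hsv[...,0]>8)&(hsv[...,0]<35)
m=(abs(C[...,0]-.622)<.025)&(abs(C[...,1]+.136)<.025)&(C[...,2]>tip+.002)
for i in range(12,60): print(i+v0,"".join("B" if brass[i,j] and not m[i,j] else ".#"[int(m[i,j])] for j in range(w)))
ro=int(pix("scene",np.r_[s['position'][:2],tip+.027])[0][1])-v0-3
k=np.zeros((h,w)); k[ro:]=1
def model(o,dz):
    off=np.array([o[0],o[1],1000*tip+dz])/1000
    return np.maximum(mask(bl+[0,0,.0],off,box=box),mask(cyl(.012,.022,.027),off,box=box))
b2=bl.copy(); b2[bl[:,2]<.001,2]=.003
def model(o,dz):
    off=np.array([o[0],o[1],1000*tip+dz])/1000
    return np.maximum(mask(b2,off,box=box),mask(cyl(.012,.022,.027),off,box=box))
k[:ro+4]=0
res=sorted(((np.abs(model((x,y),0)-m)*k).sum(),x,y) for x in np.arange(616,630.1,.5) for y in np.arange(-142,-130,.5))
print(*[tuple(np.round(r,2)) for r in res[:5]],sep="\n")
E
python3 m2.py
```

```text
[ 0.62420337 -0.1333275   0.2990767 ] [1.79953066e+02 2.54006312e-02 9.35015032e+01] 0.06797670082714338 [-0.07760513 -0.51078992 -0.76803309]
217 ..............................###.......................
218 ..........................#######.......................
219 .....................############.......................
220 .....................############.......................
221 .....................############.......................
222 .....................############.......................
223 .....................#############......................
224 .....................#############......................
225 .....................##############.....................
226 .....................##############.....................
227 ....................###############.....................
228 ....................####.##########.....................
229 ....................###############.....................
230 ....................##############......................
231 .....................#############......................
232 ......................###########.....
[... 1562 characters left out ...]
.....BBBBBBBBBBBBBBBBBBB..................
259 ....................BBBBBBBBBBBBBBBBB...................
260 .....................BBBBBBBBBBBBBBB....................
261 ........................BBBBBBBBB.......................
262 ........................................................
263 ........................................................
264 ........................................................
(np.float64(9.49), np.float64(624.5), np.float64(-134.0))
(np.float64(9.85), np.float64(625.0), np.float64(-134.0))
(np.float64(9.92), np.float64(624.0), np.float64(-134.0))
(np.float64(10.19), np.float64(624.0), np.float64(-133.5))
(np.float64(10.24), np.float64(624.5), np.float64(-133.5))
```

Both estimates put the lock at TCP (0.6226, -0.1346). Shift and press down gently.

jog_arm:
  targets:
    - [[0, 0, 0, -0.12, -0.17, 0, 0.2], [0, 0, 0, -0.12, -0.17, 0.2, 0.2], [0, 0, 0, -0.12, -0.17, 0.4, 0.2], [0, 0, 0, -0.12, -0.17, 0.6, 0.2], [0, 0, 0, -0.12, -0.17, 0.7, 0.2], [0, 0, 0, -0.12, -0.17, 0.8, 0.2], [0, 0, 0, -0.12, -0.17, 0.8, 0.2], [0, 0, 0, -0.12, -0.17, 0.8, 0.2]]

```text
clock: 18.75
position: [0.6224, -0.1346, 0.2907]
ee_rot: [-180.0, 0.0, 93.5]
wrist_force: [0.3, -0.9, -0.8]
opening: 0.0079
grasp_force: 30.0
```

The tip is inside the mouth with no force; continue.

jog_arm:
  targets:
    - [[0, 0, 0, 0, 0, 0.2, 0.2], [0, 0, 0, 0, 0, 0.4, 0.2], [0, 0, 0, 0, 0, 0.6, 0.2], [0, 0, 0, 0, 0, 0.8, 0.2], [0, 0, 0, 0, 0, 0.8, 0.2]]

```text
clock: 19.25
position: [0.6222, -0.1346, 0.2822]
ee_rot: [-180.0, -0.0, 93.5]
wrist_force: [-0.4, 0.4, -1.1]
opening: 0.0072
grasp_force: 30.0
```

jog_arm:
  targets:
    - [[0, 0, 0, 0, 0, 0.2, 0.2], [0, 0, 0, 0, 0, 0.4, 0.2], [0, 0, 0, 0, 0, 0.6, 0.2], [0, 0, 0, 0, 0, 0.8, 0.2], [0, 0, 0, 0, 0, 1.0, 0.2], [0, 0, 0, 0, 0, 1.1, 0.2], [0, 0, 0, 0, 0, 1.1, 0.2]]

```text
clock: 19.95
position: [0.6223, -0.1346, 0.2715]
ee_rot: [-180.0, -0.0, 93.5]
wrist_force: [1.2, -0.9, -0.3]
opening: 0.0081
grasp_force: 30.0
```

jog_arm:
  targets:
    - [[0, 0, 0, 0, 0, 0.07, 0.2], [0, 0, 0, 0, 0, 0.14, 0.2], [0, 0, 0, 0, 0, 0.2, 0.2], [0, 0, 0, 0, 0, 0.2, 0.2]]

```text
clock: 20.35
position: [0.6223, -0.1346, 0.2711]
ee_rot: [180.0, 0.0, 93.5]
wrist_force: [-1.5, 0.7, 6.1]
opening: 0.0076
grasp_force: 30.0
```

Seated (6 N at exactly the predicted height). Turn clockwise.

jog_arm:
  targets:
    - [[0, 0, 0.1, 0, 0, -0.05, 0.2], [0, 0, 0.2, 0, 0, -0.05, 0.2], [0, 0, 0.3, 0, 0, -0.05, 0.2], [0, 0, 0.4, 0, 0, -0.05, 0.2], [0, 0, 0.5, 0, 0, -0.05, 0.2], [0, 0, 0.6, 0, 0, -0.05, 0.2], [0, 0, 0.7, 0, 0, -0.05, 0.2], [0, 0, 0.8, 0, 0, -0.05, 0.2], [0, 0, 0.9, 0, 0, -0.05, 0.2], [0, 0, 1.0, 0, 0, -0.05, 0.2], [0, 0, 1.1, 0, 0, -0.05, 0.2], [0, 0, 1.1, 0, 0, -0.05, 0.2]]

```text
clock: 21.55
position: [0.6223, -0.1344, 0.2711]
ee_rot: [180.0, -0.0, 30.5]
wrist_force: [-0.9, 0.9, 5.9]
opening: 0.0077
grasp_force: 30.0
```

```bash
python3 -c "
from h import *
s=monitor.state(); print(s['torque'],s['position'],s['ee_rot'])"
```

```text
[ 0.19948047  0.38236914 -0.02398864] [ 0.62225398 -0.13444891  0.27108379] [ 1.79986773e+02 -1.98184509e-02  3.04816260e+01]
```

jog_arm:
  targets:
    - [[0, 0, 0.06, 0, 0, 0, 0.2], [0, 0, 0.12, 0, 0, 0, 0.2], [0, 0, 0.18, 0, 0, 0, 0.2], [0, 0, 0.18, 0, 0, 0, 0.2]]

```text
clock: 21.95
position: [0.6223, -0.1344, 0.2711]
ee_rot: [-180.0, -0.0, 20.2]
wrist_force: [-1.3, 0.6, 6.2]
opening: 0.0077
grasp_force: 30.0
```

```bash
python3 -c "
from h import *
s=monitor.state(); print(s['torque'],s['position'],s['ee_rot'])"
```

```text
[ 0.19978805  0.33489756 -0.02923211] [ 0.62225914 -0.13442128  0.27109775] [-1.79999835e+02 -2.51598986e-02  2.02348710e+01]
```

jog_arm:
  targets:
    - [[0, 0, 0.04, 0, 0, 0, 0.2], [0, 0, 0.08, 0, 0, 0, 0.2], [0, 0, 0.12, 0, 0, 0, 0.2], [0, 0, 0.12, 0, 0, 0, 0.2]]

```text
clock: 22.35
position: [0.6223, -0.1344, 0.2711]
ee_rot: [-180.0, -0.0, 13.4]
wrist_force: [-2.0, 0.8, 5.4]
opening: 0.0075
grasp_force: 30.0
```

```bash
python3 -c "
from h import *
s=monitor.state(); print(s['torque'],s['position'],s['ee_rot'])"
```

```text
[0.24083674 0.33990116 0.00905711] [ 0.62226309 -0.13440094  0.27109144] [-1.79994628e+02 -2.55934834e-02  1.33813536e+01]
```

jog_arm:
  targets:
    - [[0, 0, 0.04, 0, 0, 0, 0.2], [0, 0, 0.08, 0, 0, 0, 0.2], [0, 0, 0.08, 0, 0, 0, 0.2]]

```text
clock: 22.65
position: [0.6223, -0.1343, 0.2711]
ee_rot: [-180.0, -0.0, 8.8]
wrist_force: [-2.1, 1.9, 5.9]
opening: 0.0075
grasp_force: 30.0
```

```bash
python3 -c "
from h import *
s=monitor.state(); print(s['torque'],s['position'],s['ee_rot'])"
```

```text
[0.26165029 0.34407053 0.2132117 ] [ 0.62225637 -0.13429361  0.27110384] [-1.79990485e+02 -2.43390229e-02  8.83527625e+00]
```

jog_arm:
  targets:
    - [[0, 0, 0.04, 0, 0, 0, 0.2], [0, 0, 0.06, 0, 0, 0, 0.2], [0, 0, 0.06, 0, 0, 0, 0.2]]

```text
clock: 22.95
position: [0.6223, -0.1342, 0.2711]
ee_rot: [-180.0, -0.0, 5.4]
wrist_force: [-1.4, 1.7, 5.8]
opening: 0.0078
grasp_force: 30.2
```

```bash
python3 -c "
from h import *
s=monitor.state(); print(s['torque'],s['position'],s['ee_rot'])"
```

```text
[0.35731246 0.31391003 0.40378143] [ 0.62231539 -0.13424849  0.27107978] [-1.79992375e+02 -2.78985967e-02  5.44528200e+00]
```

At the end stop (0.4 N m). Relax within the play, open, rise.

jog_arm:
  targets:
    - [[0, 0, -0.08, 0, 0, 0, 0.2], [0, 0, -0.08, 0, 0, 0, 1.0], [0, 0, -0.08, 0, 0, 0, 2.5], [0, 0, -0.08, 0, 0, 0, 4], [0, 0, -0.08, 0, 0, 0, 4], [0, 0, -0.08, 0, 0, -1, 4], [0, 0, -0.08, 0, 0, -4, 4], [0, 0, -0.08, 0, 0, -8, 4], [0, 0, -0.08, 0, 0, -12, 4], [0, 0, -0.08, 0, 0, -16, 4], [0, 0, -0.08, 0, 0, -16, 4]]

```text
clock: 24.05
position: [0.6232, -0.1349, 0.4378]
ee_rot: [179.6, -0.7, 9.8]
wrist_force: [1.2, 0.0, 0.6]
opening: 0.0401
grasp_force: 0.0
```

Run:
```python
from h import *
p,d=eyes.camera('scene'); W=cloud('scene',d); cv2.imwrite('pics/s4.png',cv2.resize(p[190:300,180:360],None,fx=4.4,fy=4.4,interpolation=2))
C=W[200:262,195:242].reshape(-1,3); q=C[(C[:,2]>.072)&(C[:,2]<.11)&(np.hypot(C[:,0]-.6226,C[:,1]+.135)<.035)]
w,v=np.linalg.eigh(np.cov(q[:,:2].T)); print(len(q),q[:,2].max(),np.sqrt(w)*1000,np.degrees(np.arctan2(v[1,1],v[0,1])))
```

```text
93 0.10114778678300207 [2.36784553 8.34609836] -158.21913194452674
```

View pics/s4.png

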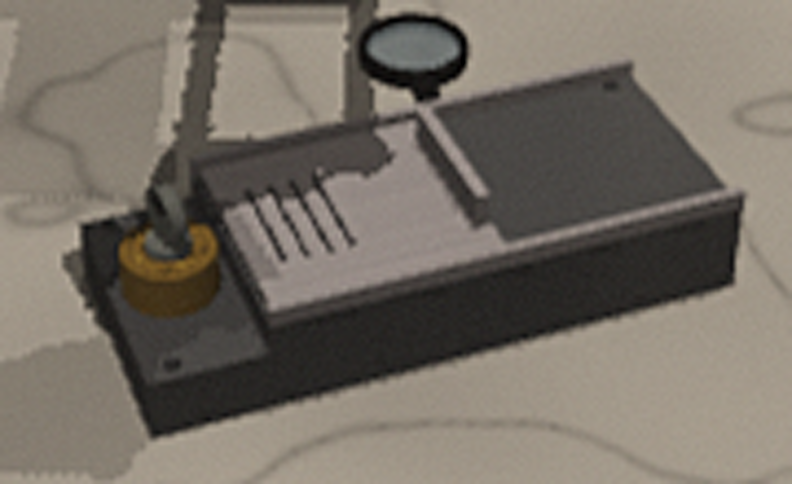

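The picture shows the cover shut (lip at crop (455,155)) and the key seated in the knob (crop (168,225)), turned about 72° and standing free. The magnifier is unmoved.

```bash
python3 -c "
from station import hand_in
print(hand_in())"
```

```text
the job is handed in; nothing more can be done
None
```

The job is handed in after about 24 s of the allowed 69 s: the short jar is upright in the case, the cover is pushed shut to its stop, and the steel key is fully in the lock and turned clockwise to its end stop. The hand-in returned no verdict.

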